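# Find the parts bin stamped underneath and push it to the dispatch line

### The arm

A 7-joint arm with a two-finger parallel gripper is mounted at the origin on the work surface. World frame = base frame: x ahead of the robot, y to its left, z up, the work surface at z = 0. Lengths are in m, angles in rad, forces in N, time in s.
With the tool pointing down it reaches from about 0.35 to 0.9 m from the base axis. Payload 8.1 kg.
Tool frame: the origin (TCP) lies at the very end of the fingers, on their centre line; the grasp point (between the pads) lies grip_point_offset behind it (grip_point_offset is the distance from the TCP to the grasp point, in m); z points along the fingers, y is the direction in which the jaws open and shut (so a half turn about z gives the same grasp; the last joint's range is limited). The gripper opens to 92 mm and grips with 3 to 60 N. Pads are 19 mm wide; open, the fingers measure 130 mm over their backs; the gripper's body (75 mm by 190 mm) begins 47 mm behind the grasp point.
Start: joints at [-1.417, 0.434, 0.025, 1.573, -0.012, 1.134, -0.075], TCP at [0.159, 0.605, 0.227] pointing down, gripper open.
Joint ranges: [-2.62, 2.62], [-0.44, 2.09], [-1.27, 1.32], [0.08, 2.57], [-1.32, 4.46], [0.12, 2], [-2.74, 2.74]. Speed limits (rad/s): [2.22, 2.22, 3.01, 3.01, 3.14, 3.14, 3.14].

### API

Orientations are given as a rotation vector (axis times angle).
In Python, from cell import * gives the robot as it stands.
- The arm moves only by the tool drive_tool, never from a script. Its argument "increments" is a list of rows, each an object of numbers: "grip": the gripper's target within -1 to 1 (shut at 1, half-way at 0, fully open at -1); "tx", "ty", "tz": the shift along the world's x, y, z normalised to -1 to 1, where 1 is 400 mm; "turn": the turn about the world's z normalised to -1 to 1, where 1 is 60 degrees. In form: [{"grip": .., "tx": .., "ty": .., "tz": .., "turn": ..}, ...]. A call has 1 to 20 rows; each row is the pose to reach, as a shift and turn from the pose measured when the call began; what a row does not reach only later rows make up. A row lasts 1/10 s, in which the tool goes at most 50 mm and 8.59 degrees, less where a joint would pass 70% of its speed; a pose out of reach is approached as far as the arm can. A call with a number of a shift or a turn outside -1 to 1 is refused whole. A call with a gripper value outside its range is refused whole. The fingers move at their own pace and stop on an object; "newtons" is the grip in N (left out, the last holds). Time passes only in rows, so rows that repeat a pose let the fingers close. It gives the time, the measured TCP pose, the force and the opening at its end, in the units of the state.
- observe(): the state, without advancing time (a new reading comes with each control period).
- get_image(name): name is "scene" or "top"; returns the picture (420x560x3 uint8, red, green, blue); there is no depth.
- camera_info(name): a dict with "fx", "fy", "cx", "cy" (pixels), "eye" and "rotation" of the camera in the world. Camera axes: x right, y down, z forward; pixel columns grow to the right and rows downward; lengths in m; the calibration is good to about 2 mm. A picture is of the moment at which its call begins. camera_info takes no time and is no camera call.
- sign_off(): hands the job in, once; it reports no verdict.
The state is a dict: "clock": time; "joints": joint angles; "dq": joint speeds; "joint_efforts": joint torques, N m; "position": TCP position; "ee_rot": TCP orientation; "force": force on the tool from outside, world axes, zero at the start; "ft_torque": the same for the moment, N m; "width": opening from 0.0 (shut) to 1.0 (fully open).
Only numpy, scipy, OpenCV 4.12 (cv2) and the standard library are available. Lean on these libraries where they do the work, as an engineer would, in place of code of your own. Each camera call takes 0.05 s, during which the arm holds its last target. There are 200 camera calls.

### The job

One of the two empty light-grey parts bins in the middle of the bench bears a round stamp underneath. Check both, the one on the robot's left first and then the one on its right: press down on its front rim with the fingertips to tip the bin forward onto its nose as far as it goes, keep it there a moment to see its underside, and ease it gently back down onto its base. Then push the stamped bin ahead to the dispatch line until its back stands square against the aluminium stop rail; never pick a bin up, and leave the other bin and everything else where it stands.

Things in the scene. Friction and masses are not known exactly. Their poses are not given: they have to be found in the camera images.
- bin_1: one of two identical empty light-grey parts bins, 169 mm long, 102 wide, 75 high, 0.15 to 0.27 kg. Origin: middle of its underside; x to its back, z up; its front (-x) faces the robot. Flat base from x = -60 to +65 mm, back wall at x = +65 mm; the front is a raked nose that overhangs the base. Friction on the bench 0.5 to 0.7. One of the two is stamped underneath
- bin_2: other of two identical empty light-grey parts bins, 169 mm long, 102 wide, 75 high, 0.15 to 0.27 kg. Origin: middle of its underside; x to its back, z up; its front (-x) faces the robot. Flat base from x = -60 to +65 mm, back wall at x = +65 mm; the front is a raked nose that overhangs the base. Friction on the bench 0.5 to 0.7. One of the two is stamped underneath
- stamp (a point): centre of the stamp, in the middle of the underside of the stamped bin: a black ring 72 mm across with a tick inside it; the other bin's underside is bare
- bin_1_rim (a point): middle of the top of bin_1's front rim, where to press: a round bead 10 mm thick across the full width, its axis at bin x = -99 mm, z = 70 mm. Axes as the bin. Pressed down (3 to 10 N) it rocks the bin forward onto its nose until the rim meets the bench, at about 1.15 rad, 45 mm in front of the nose corner; eased up slowly, the bin comes back by its own weight
- bin_2_rim (a point): middle of the top of bin_2's front rim, where to press: a round bead 10 mm thick across the full width, its axis at bin x = -99 mm, z = 70 mm. Axes as the bin. Pressed down (3 to 10 N) it rocks the bin forward onto its nose until the rim meets the bench, at about 1.15 rad, 45 mm in front of the nose corner; eased up slowly, the bin comes back by its own weight
- bin_1_toe (a point): middle of the front edge of bin_1's base (bin x = -60 mm, z = 0), about which it rocks for the first 0.79 rad of tilt, on to the nose corner after that. Fully tipped, its underside faces away from the robot, towards the camera across the bench
- bin_2_toe (a point): middle of the front edge of bin_2's base (bin x = -60 mm, z = 0), about which it rocks for the first 0.79 rad of tilt, on to the nose corner after that. Fully tipped, its underside faces away from the robot, towards the camera across the bench
- bin_1_nose (a point): middle of the corner of bin_1's nose (bin x = -85 mm, z = 25 mm): the nose rises at 45 degrees from the base's front edge to here, then steeply to the rim. The bin rocks about it from 0.79 rad on; tipped, its mouth stands steeply 160 mm high behind the rim: keep the hand on the robot's side of it
- bin_2_nose (a point): middle of the corner of bin_2's nose (bin x = -85 mm, z = 25 mm): the nose rises at 45 degrees from the base's front edge to here, then steeply to the rim. The bin rocks about it from 0.79 rad on; tipped, its mouth stands steeply 160 mm high behind the rim: keep the hand on the robot's side of it
- rail: the dispatch line: a fixed aluminium angle rail across the bench beyond the bins, 800 mm long (along its y), 60 mm high. Its x points away from the robot; its upright front face, against which the bins' backs stand, is 10 mm before its origin (x = -10 mm). It may lie a few degrees skew
- sent_left: bystander: a loaded bin of the same pattern already at the left end of the line; origin as bin_1
- sent_right: bystander: a loaded bin already at the right end of the line; origin as bin_1
- jar: bystander: screw jar 38 mm across, 60 mm high, standing between the two bins; origin at its foot
- screwdriver: bystander: screwdriver 200 mm long, lying, on the left
- brush: bystander: dust brush 180 mm long, lying, on the right
- tape: bystander: roll of tape 68 mm across, 20 mm high, lying, on the left
- mouse: bystander: computer mouse, 62 mm long, 33 mm high, on the right
- heatsink: bystander: finned heat sink 50 x 50 mm, 36 mm high, in front of the gap between the bins
Mind the look-alikes: they are no part of the job. Leave any pink or yellow look-alike of the bin_1 alone. Leave any green look-alike of the bin_2 alone.

How it is judged:
On the way, in this order (a step that is already met when the one before it is completed fails the run):
1. the bin on the robot's left is tipped forward by at least 56 degrees and kept so for 0.4 s (((angle between bin_1's own z axis and vertical above 0.98 rad and world y of bin_1 above 0 m) or (angle between bin_2's own z axis and vertical above 0.98 rad and world y of bin_2 above 0 m))), for 0.4 s.
2. the bin on the robot's right is tipped forward by at least 56 degrees and kept so for 0.4 s, the left one back down on its base (((angle between bin_1's own z axis and vertical above 0.98 rad and world y of bin_1 below 0 m and angle between bin_2's own z axis and vertical below 0.06 rad) or (angle between bin_2's own z axis and vertical above 0.98 rad and world y of bin_2 below 0 m and angle between bin_1's own z axis and vertical below 0.06 rad))), for 0.4 s.
3. the stamped bin stands at the dispatch line, its back square against the stop rail (x of bin_1 in the frame of rail between -0.085 and -0.06 m and angle between the x axis of bin_1 and the x axis of rail, either way round below 0.09 rad and angle between bin_1's own z axis and vertical below 0.06 rad), for 0.2 s.
At the end, for the whole second after the job is handed in: The stamped bin stands flat and at rest with its back within 10 mm of the stop rail's front face and within 5 degrees of square to it; the unstamped bin stands flat within 40 mm of where it was; every bystander is within 25 mm of where it was (all of step 3 and linear speed of bin_1 below 0.02 m/s and angle between bin_2's own z axis and vertical below 0.06 rad and distance of bin_2_toe from where it was at the start of the episode below 0.04 m and distance of each of sent_left, sent_right, jar, screwdriver, brush, tape, mouse, heatsink from where it was at the start of the episode below 0.025 m); the robot touches nothing.
It fails at once if a bin is lifted: the corner of its nose and the front edge of its base are both more than 15 mm above the bench (height (world z) of each of bin_1_toe, bin_1_nose above 0.015 m or height (world z) of each of bin_2_toe, bin_2_nose above 0.015 m).
It fails at once if a bin is dropped or flung instead of eased down (it turns faster than 6 rad/s) (angular speed of any of bin_1, bin_2 above 6 rad/s).
It fails at once if a bin is tipped right over (more than 83 degrees) (angle between any of bin_1, bin_2's own z axis and vertical above 1.45 rad).
It fails at once if a bystander is knocked away (moved by more than 40 mm) (distance of any of sent_left, sent_right, jar, screwdriver, brush, tape, mouse, heatsink from where it was at the start of the episode above 0.04 m).
It also fails if it takes over 72 s, if anything falls off the work surface, if the arm or the gripper's body presses on something with over 40 N, if the wrist force passes 120 N, or if a joint passes its speed limit or range.

## Working session

There is one attempt and no reset: what is moved stays moved. The work goes in short steps, Python scripts to look and compute and a tool call to move; the robot and the scene stay as the last step left them, time stands still between calls to the robot, and variables do not carry over. Pictures are saved under pics/ and viewed, about 8 in all and at most 12, crops included, and the job is handed in when it is done.

Besides the shell and the picture viewer there is one more tool, called after "Request:" as name(argument=value, ...) on one line, values as JSON. drive_tool: Moves the arm, as the interface text tells. Its arguments: {"type":"object","properties":{"increments":{"type":"array","items":{"type":"object","properties":{"grip":{"type":"number"},"tx":{"type":"number"},"ty":{"type":"number"},"tz":{"type":"number"},"turn":{"type":"number"}}}},"newtons":{"type":"number"}},"required":["increments"]}

```bash
mkdir -p pics
cat > h.py <<'E'
from cell import *
import numpy as np, cv2
def save(n,f,crop=None,s=1):
    im=get_image(n)[:,:,::-1]
    if crop: a,b,c,d=crop; im=im[b:d,a:c]
    cv2.imwrite('pics/'+f,cv2.resize(im,None,fx=s,fy=s,interpolation=cv2.INTER_CUBIC))
def px2w(n,u,v,z):
    c=camera_info(n);R=np.array(c['rotation']);e=np.array(c['eye'])
    d=R@np.array([(u-c['cx'])/c['fx'],(v-c['cy'])/c['fy'],1])
    return e+d*(z-e[2])/d[2]
def w2px(n,p):
    c=camera_info(n);R=np.array(c['rotation']);e=np.array(c['eye'])
    q=R.T@(np.array(p)-e);return c['fx']*q[0]/q[2]+c['cx'],c['fy']*q[1]/q[2]+c['cy']
E
python3 - <<'E'
from h import *
save('top','t0.png',s=1.42);save('scene','s0.png',s=1.42)
print(observe());print(camera_info('top'),camera_info('scene'))
E
```

```text
{'clock': 0.1, 'joints': array([-1.41660694,  0.43514207,  0.02495315,  1.57399358, -0.01159057,
        1.13400008, -0.07511818]), 'dq': array([-3.60635461e-05, -1.63339052e-03,  1.67408591e-03, -5.74121046e-03,
       -1.93581753e-04, -8.81141172e-04,  2.22117626e-04]), 'joint_efforts': array([ 3.36164238e-03, -6.69133472e+01,  9.88089927e-01, -3.15143788e+01,
       -6.05151057e-02,  3.73806094e-02,  4.30971738e-05]), 'position': array([0.15866255, 0.60405678, 0.22603504]), 'ee_rot': array([-4.02350835e-01, -3.11566780e+00,  2.19492148e-03]), 'force': array([ 0.46255842, -0.21204196,  0.40327926]), 'ft_torque': array([-0.01988232, -0.01541788,  0.00627686]), 'width': 1.002003022410606}
{'fx': 380.71996574412475, 'fy': 380.71996574412475, 'cx': 282.8444746747691, 'cy': 214.0717806618024, 'eye': array([0.45687312, 0.13367514, 1.15165226]), 'rotation': array([-2.14128764,  2.19769605, -0.11540847])} {'fx': 431.2358774259508, 'fy': 431.2358774259508, 'cx': 279.05741818895194, 'cy': 217.68456863937115, 'eye': array([ 1.17434292, -0.08568231,  1.0967025 ]), 'rotation': array([-2.15996932, -1.50412175,  0.45221501])}
```

View pics/t0.png

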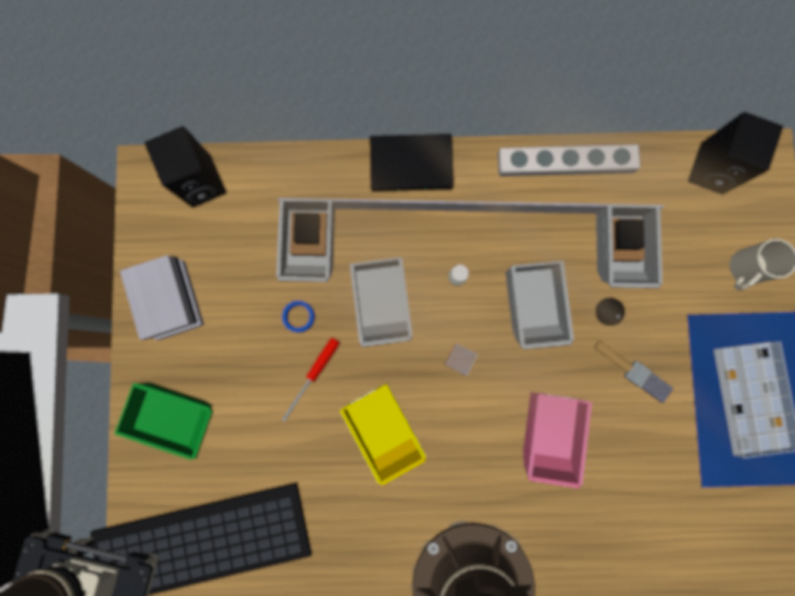

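View pics/s0.png

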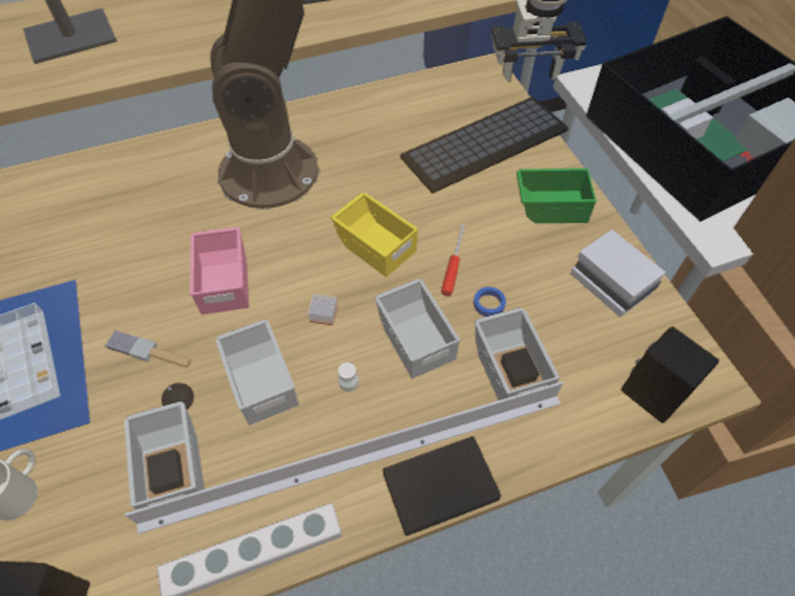

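The top view shows four light-grey bins. Those at (305,240) and (630,245) hold black loads and stand at the rail, so they are sent_left and sent_right. The empty ones at (381,301) and (540,304), either side of the jar at (459,274), are the targets. Pink, yellow and green are look-alikes. I'll confirm in an enlarged crop.

```bash
sed -i "s/R=np.array(c\['rotation'\])/R=cv2.Rodrigues(np.array(c['rotation']))[0]/" h.py
python3 - <<'E'
from h import *
save('top','t1.png',crop=(190,130,470,340),s=2.85)
print(px2w('top',381/1.42,301/1.42,0),px2w('top',459/1.42,274/1.42,.06))
E
```

```text
[0.58388091 0.17281295 0.        ] [0.62859137 0.01031775 0.06      ]
```

View pics/t1.png

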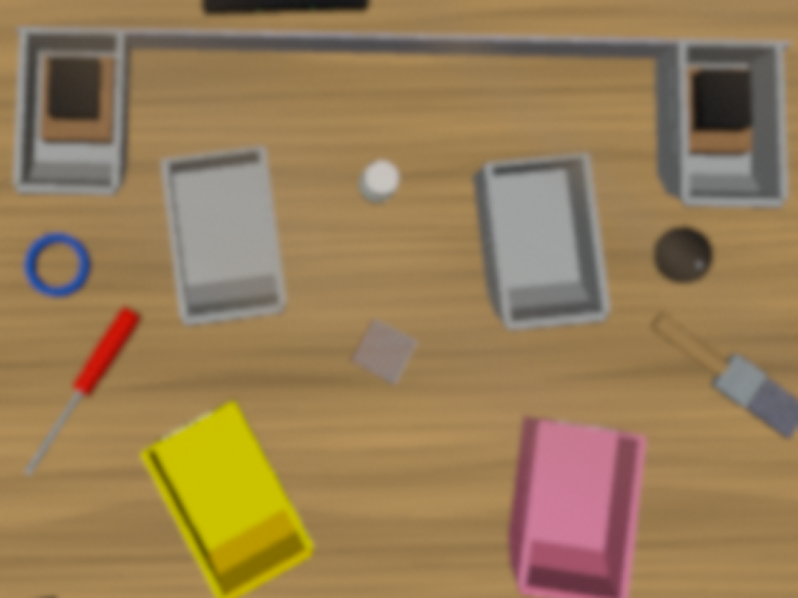

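Run:
```python
import cell; from h import *
print([ (k,getattr(cell,k)) for k in dir(cell) if 'grip' in k.lower()], [k for k in dir(cell) if k[0]!='_'])
f=lambda u,v,z:px2w('top',190+u/2.85,130+v/2.85,z)
for q in ([(163,158),(266,149),(285,308),(184,323)],[(480,164),(588,154),(608,318),(505,328)]):
    P=np.array([f(u,v,.075)[:2] for u,v in q]);TL,TR,BR,BL=P
    a=(TL+TR-BL-BR)/2; c=TL+BL-TR-BR
    print(P.round(3).tolist(),'len',np.linalg.norm(a),'wid',np.linalg.norm(c)/2,'yaw',np.arctan2(a[1],a[0]),np.arctan2(-c[0],c[1]),'rimfront',(BL+BR)/2,'back',(TL+TR)/2)
A,B=f(125,42,.06),f(660,50,.06);print('rail',A,B,np.arctan2(-(A-B)[0],(A-B)[1]))
print('jar',f(381,180,.06),'hs',f(386,350,.036),'mouse',f(683,254,.02))
print('yellow',f(235,402,.075),'pink',f(525,418,.075))
c=camera_info('scene');o=observe();print(o['position'],cv2.Rodrigues(o['ee_rot'])[0].round(3).tolist())
```

```text
[('grip_point_offset', 0.0188)] ['PlanningError', 'camera_info', 'get_image', 'grip_point_offset', 'observe', 'sign_off']
[[0.654, 0.229], [0.66, 0.125], [0.5, 0.111], [0.488, 0.211]] len 0.16392854310547814 wid 0.10247031563877361 yaw 0.09988034350076838 0.09148766266921812 rimfront [0.49377052 0.16082723] back [0.65688206 0.17717326]
[[0.639, -0.089], [0.647, -0.198], [0.482, -0.209], [0.474, -0.106]] len 0.16550235165597804 wid 0.10608775819215928 yaw 0.0832929573012595 0.06879560365567267 rimfront [ 0.47806112 -0.15768286] back [ 0.6429897  -0.14391361]
rail [0.77852777 0.26753921 0.06      ] [ 0.75594969 -0.28352081  0.06      ] -0.04094917648551089
jar [0.62797154 0.00904995 0.06      ] hs [0.45584699 0.00772852 0.036     ] mouse [ 0.54771975 -0.30896958  0.02      ]
yellow [0.40896667 0.16234432 0.075     ] pink [ 0.38598864 -0.1217374   0.075     ]
[0.15869773 0.60411056 0.22614673] [[-0.967, 0.254, -0.0], [0.254, 0.967, -0.001], [-0.0, -0.001, -1.0]]
```

Request:
drive_tool(increments=[{"grip": 1,"tx": 0.1,"ty": -0.13,"turn": 0.1},{"grip": 1,"tx": 0.2,"ty": -0.26,"turn": 0.2},{"grip": 1,"tx": 0.3,"ty": -0.4,"turn": 0.3},{"grip": 1,"tx": 0.4,"ty": -0.53,"turn": 0.338},{"grip": 1,"tx": 0.5,"ty": -0.66,"turn": 0.338},{"grip": 1,"tx": 0.6,"ty": -0.8,"turn": 0.338},{"grip": 1,"tx": 0.7,"ty": -0.9,"turn": 0.338},{"grip": 1,"tx": 0.7,"ty": -0.9,"turn": 0.338},{"grip": 1,"tx": 0.7,"ty": -0.9,"turn": 0.338},{"grip": 1,"tx": 0.7,"ty": -0.9,"turn": 0.338},{"grip": 1,"tx": 0.7,"ty": -0.9,"turn": 0.338},{"grip": 1,"tx": 0.7,"ty": -0.9,"turn": 0.338},{"grip": 1,"tx": 0.7,"ty": -0.9,"turn": 0.338}], newtons=20)

```text
invalid input
```

Request:
drive_tool(increments=[{"grip": 1,"tx": 0.3,"ty": -0.4,"tz": 0,"turn": 0.3},{"grip": 1,"tx": 0.7,"ty": -0.9,"tz": 0,"turn": 0.338},{"grip": 1,"tx": 0.7,"ty": -0.9,"tz": 0,"turn": 0.338},{"grip": 1,"tx": 0.7,"ty": -0.9,"tz": 0,"turn": 0.338},{"grip": 1,"tx": 0.7,"ty": -0.9,"tz": 0,"turn": 0.338},{"grip": 1,"tx": 0.7,"ty": -0.9,"tz": 0,"turn": 0.338},{"grip": 1,"tx": 0.7,"ty": -0.9,"tz": 0,"turn": 0.338},{"grip": 1,"tx": 0.7,"ty": -0.9,"tz": 0,"turn": 0.338},{"grip": 1,"tx": 0.7,"ty": -0.9,"tz": 0,"turn": 0.338},{"grip": 1,"tx": 0.7,"ty": -0.9,"tz": 0,"turn": 0.338},{"grip": 1,"tx": 0.7,"ty": -0.9,"tz": 0,"turn": 0.338},{"grip": 1,"tx": 0.7,"ty": -0.9,"tz": 0,"turn": 0.338}], newtons=20)

```text
clock: 1.35
position: [0.4379, 0.2452, 0.226]
ee_rot: [0.154, -3.137, 0.001]
force: [-0.4, 0.1, 0.2]
width: 0.022
```

Request:
drive_tool(increments=[{"grip": 1,"tx": 0.128,"ty": -0.213,"tz": 0,"turn": 0},{"grip": 1,"tx": 0.128,"ty": -0.213,"tz": -0.1,"turn": 0},{"grip": 1,"tx": 0.128,"ty": -0.213,"tz": -0.2,"turn": 0},{"grip": 1,"tx": 0.128,"ty": -0.213,"tz": -0.315,"turn": 0},{"grip": 1,"tx": 0.128,"ty": -0.213,"tz": -0.315,"turn": 0},{"grip": 1,"tx": 0.128,"ty": -0.213,"tz": -0.315,"turn": 0},{"grip": 1,"tx": 0.128,"ty": -0.213,"tz": -0.315,"turn": 0}])

```text
clock: 2.05
position: [0.4901, 0.1619, 0.1021]
ee_rot: [-0.157, 3.135, 0.001]
force: [-0.1, -1.4, 0.5]
width: 0.002
```

Run:
```python
from h import *
print(observe()['position'])
p=w2px('scene',(.55,.16,.05));print(p)
a,b=int(p[0]),int(p[1]);save('scene','s1.png',crop=(a-110,b-90,a+110,b+75),s=3.5)
```

```text
[0.49006666 0.16185044 0.10214991]
(np.float64(285.3562774243164), np.float64(221.65999250493252))
```

View pics/s1.png

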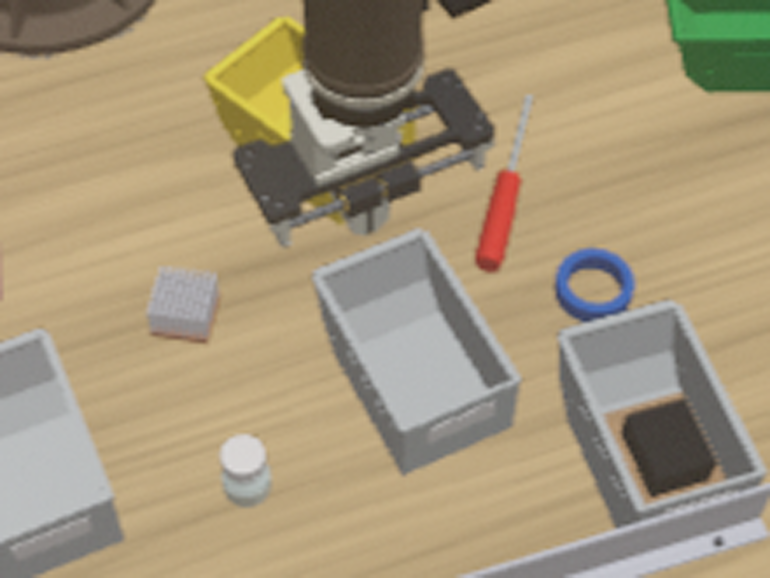

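The crop shows the shut fingertips at (365,225), just before and above the left empty bin's front rim, which runs from (315,272) to (420,235). I'll check the rim from this second view.

Run:
```python
from h import *
f=lambda u,v,z:px2w('scene',175+u/3.5,131+v/3.5,z).round(4)
print('front rim',f(315,272,.075),f(420,235,.075),'back',f(405,437,.075),f(518,378,.075),'tip',f(365,231,.102))
# other bin and jar
print('right bin front-left',f(42,332,.075),'back left',f(110,500,.075))
# path
u=np.array([np.cos(.097),np.sin(.097)])
for t in (0,.15,.3,.45,.6,.785,.9,1.0,1.05,1.1):
    if t<.785: x,z=-80.1*np.sin(.508+t),80.1*np.cos(.508+t)
    else: x,z=-35.4-47.1*np.sin(.302+t),47.1*np.cos(.302+t)
    print(t,round(x+39),round(z+5))
```

```text
front rim [0.5033 0.115  0.075 ] [0.4985 0.2093 0.075 ] back [0.6716 0.1292 0.075 ] [0.6536 0.2309 0.075 ] tip [0.497  0.1611 0.102 ]
right bin front-left [ 0.4822 -0.1089  0.075 ] back left [ 0.6446 -0.0962  0.075 ]
0 0 75
0.15 -10 68
0.3 -19 60
0.45 -27 51
0.6 -33 41
0.785 -38 27
0.9 -40 22
1.0 -42 18
1.05 -42 15
1.1 -43 13
```

Request:
drive_tool(increments=[{"grip": 1,"tx": 0.0125,"ty": 0,"tz": -0.03,"turn": 0},{"grip": 1,"tx": 0.0125,"ty": 0,"tz": -0.05,"turn": 0},{"grip": 1,"tx": 0.0125,"ty": 0,"tz": -0.06,"turn": 0},{"grip": 1,"tx": 0.0125,"ty": 0,"tz": -0.066,"turn": 0},{"grip": 1,"tx": 0.0125,"ty": 0,"tz": -0.072,"turn": 0},{"grip": 1,"tx": 0.0125,"ty": 0,"tz": -0.072,"turn": 0}])

```text
clock: 2.7
position: [0.4935, 0.1614, 0.0737]
ee_rot: [0.157, -3.137, -0.001]
force: [-7.6, -1.9, 16.0]
width: 0.004
```

Request:
drive_tool(increments=[{"grip": 1,"tx": -0.007,"ty": -0.001,"tz": -0.004,"turn": 0},{"grip": 1,"tx": -0.015,"ty": -0.0015,"tz": -0.009,"turn": 0},{"grip": 1,"tx": -0.022,"ty": -0.002,"tz": -0.0145,"turn": 0},{"grip": 1,"tx": -0.03,"ty": -0.003,"tz": -0.021,"turn": 0},{"grip": 1,"tx": -0.038,"ty": -0.004,"tz": -0.028,"turn": 0},{"grip": 1,"tx": -0.045,"ty": -0.0045,"tz": -0.035,"turn": 0},{"grip": 1,"tx": -0.045,"ty": -0.0045,"tz": -0.035,"turn": 0}])

```text
clock: 3.4
position: [0.4741, 0.1593, 0.0593]
ee_rot: [0.157, -3.135, -0.0]
force: [-4.0, -0.0, 5.2]
width: 0.007
```

Request:
drive_tool(increments=[{"grip": 1,"tx": -0.01,"ty": -0.001,"tz": -0.01,"turn": 0},{"grip": 1,"tx": -0.02,"ty": -0.002,"tz": -0.02,"turn": 0},{"grip": 1,"tx": -0.028,"ty": -0.003,"tz": -0.032,"turn": 0},{"grip": 1,"tx": -0.035,"ty": -0.0035,"tz": -0.045,"turn": 0},{"grip": 1,"tx": -0.04,"ty": -0.004,"tz": -0.057,"turn": 0},{"grip": 1,"tx": -0.044,"ty": -0.0045,"tz": -0.069,"turn": 0},{"grip": 1,"tx": -0.048,"ty": -0.005,"tz": -0.08,"turn": 0},{"grip": 1,"tx": -0.051,"ty": -0.005,"tz": -0.087,"turn": 0},{"grip": 1,"tx": -0.055,"ty": -0.0055,"tz": -0.095,"turn": 0},{"grip": 1,"tx": -0.058,"ty": -0.0055,"tz": -0.103,"turn": 0},{"grip": 1,"tx": -0.06,"ty": -0.006,"tz": -0.114,"turn": 0},{"grip": 1,"tx": -0.06,"ty": -0.006,"tz": -0.114,"turn": 0},{"grip": 1,"tx": -0.06,"ty": -0.006,"tz": -0.114,"turn": 0}])

```text
clock: 4.7
position: [0.4502, 0.1569, 0.0136]
ee_rot: [0.157, -3.135, -0.0]
force: [-0.5, -0.6, 1.7]
width: 0.006
```

Run:
```python
from h import *
save('scene','s2.png',crop=(140,110,390,310),s=3)
o=observe();print(o['position'],o['force'])
```

```text
[0.45022746 0.15690688 0.01370139] [-1.77856346  0.19666675  2.08456884]
```

View pics/s2.png

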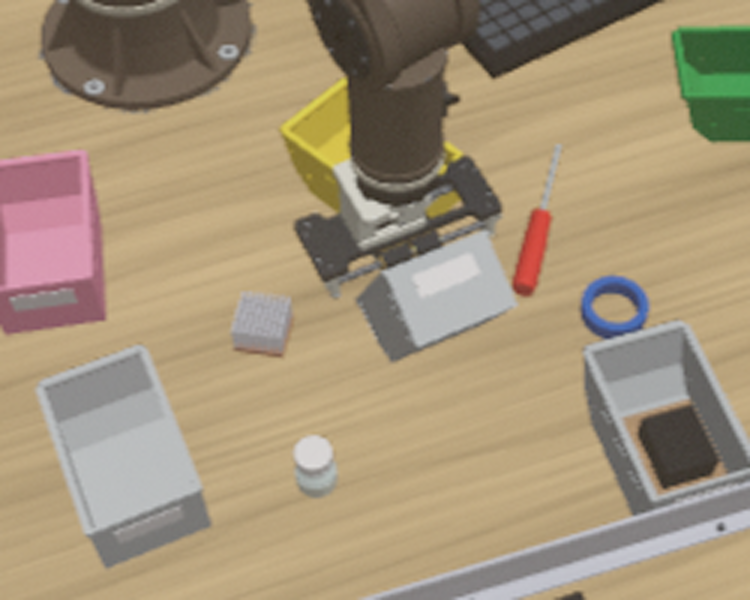

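The left bin is tipped: its back wall with label is at (445,275), its lower edge runs (390,360)–(515,300), and the underside is seen very edge-on. I'll go down to the stop and look closer.

Request:
drive_tool(increments=[{"grip": 1,"tx": -0.003,"ty": 0,"tz": -0.005,"turn": 0},{"grip": 1,"tx": -0.005,"ty": 0,"tz": -0.012,"turn": 0},{"grip": 1,"tx": -0.005,"ty": 0,"tz": -0.012,"turn": 0},{"grip": 1,"tx": -0.005,"ty": 0,"tz": -0.012,"turn": 0}])

```text
clock: 5.15
position: [0.4493, 0.157, 0.0097]
ee_rot: [0.156, -3.137, -0.001]
force: [-1.1, -2.1, 15.0]
width: 0.006
```

Run:
```python
from h import *
save('scene','s3.png',crop=(250,180,325,240),s=8)
o=observe();print(o['position'],o['force'])
for z in (0,.04,.08,.12,.16): print(z,(np.array(w2px('scene',(.51+ .0,.16,z)))-[250,180])*8)
```

```text
[0.44925715 0.1570009  0.00966112] [-1.23467934 -2.2490798  14.03733815]
0 [244.3332011  321.14109004]
0.04 [244.27175511 262.28368927]
0.08 [244.20698754 200.24463843]
0.12 [244.13862157 134.75878551]
0.16 [244.06634876  65.53067377]
```

View pics/s3.png

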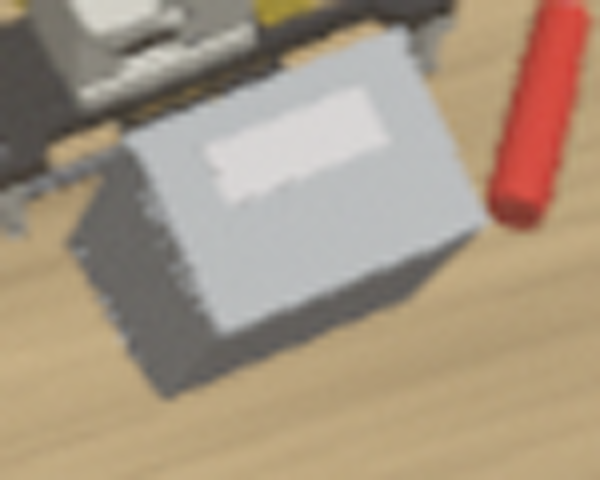

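The underside is now a strip between (220,335)–(485,225) and (170,395)–(410,295). It looks uniformly dark with no ring, so I'll read its grey values, keep the picture for comparison and ease the bin back.

```bash
cat >> h.py <<'E'
def strip(q,f,crop):
    im=np.mean([get_image('scene').astype(float) for _ in range(8)],0).astype(np.float32)
    M=cv2.getPerspectiveTransform(np.float32(q),np.float32([[0,0],[102,0],[102,125],[0,125]]))
    w=cv2.warpPerspective(im,M,(102,125)).mean(2)
    print(cv2.resize(w,(17,7),interpolation=cv2.INTER_AREA).round().astype(int))
    a,b,c,d=crop
    cv2.imwrite('pics/'+f,cv2.resize(np.clip((im[b:d,a:c,::-1]-40)*2.5,0,255),None,fx=8,fy=8,interpolation=cv2.INTER_CUBIC))
E
python3 - <<'E'
from h import *
strip([(277.5,221.9),(310.6,208.1),(301,216.9),(271.2,229.4)],'left.png',(250,180,325,240))
E
```

```text
[[106 110 110 106 111 110 109 113 111 107 110 111 109 115 113 117 141]
 [ 96  97  97  96  96  98  97  98  98  97  96  98  97  97 100 109 130]
 [ 96  95  95  95  95  95  95  94  95  95  95  95  95  95  96 107 130]
 [ 96  95  95  95  95  95  95  95  95  94  95  95  95  94  96 106 130]
 [ 96  95  96  96  95  95  96  95  95  95  96  95  95  95  96 104 129]
 [104  99 100 103 104 100 102 101  99 101 104 102 100 102 102 105 125]
 [123 118 114 119 123 119 117 120 114 115 120 123 117 118 121 117 125]][ WARN:0@6.492] global loadsave.cpp:1063 imwrite_ Unsupported depth image for selected encoder is fallbacked to CV_8U.
```

Request:
drive_tool(increments=[{"grip": 1,"tx": 0.001,"ty": 0,"tz": 0.006,"turn": 0},{"grip": 1,"tx": 0.002,"ty": 0,"tz": 0.012,"turn": 0},{"grip": 1,"tx": 0.004,"ty": 0,"tz": 0.02,"turn": 0},{"grip": 1,"tx": 0.007,"ty": 0.001,"tz": 0.028,"turn": 0},{"grip": 1,"tx": 0.011,"ty": 0.001,"tz": 0.036,"turn": 0},{"grip": 1,"tx": 0.014,"ty": 0.001,"tz": 0.043,"turn": 0},{"grip": 1,"tx": 0.018,"ty": 0.002,"tz": 0.054,"turn": 0},{"grip": 1,"tx": 0.022,"ty": 0.002,"tz": 0.066,"turn": 0},{"grip": 1,"tx": 0.027,"ty": 0.003,"tz": 0.078,"turn": 0},{"grip": 1,"tx": 0.034,"ty": 0.003,"tz": 0.091,"turn": 0},{"grip": 1,"tx": 0.042,"ty": 0.004,"tz": 0.103,"turn": 0},{"grip": 1,"tx": 0.052,"ty": 0.005,"tz": 0.113,"turn": 0},{"grip": 1,"tx": 0.062,"ty": 0.006,"tz": 0.123,"turn": 0},{"grip": 1,"tx": 0.062,"ty": 0.006,"tz": 0.123,"turn": 0}])

```text
clock: 7.0
position: [0.4742, 0.1595, 0.0594]
ee_rot: [0.156, -3.137, -0.001]
force: [-3.9, -0.1, 4.7]
width: 0.006
```

Request:
drive_tool(increments=[{"grip": 1,"tx": 0.008,"ty": 0.001,"tz": 0.007,"turn": 0},{"grip": 1,"tx": 0.015,"ty": 0.0015,"tz": 0.014,"turn": 0},{"grip": 1,"tx": 0.023,"ty": 0.002,"tz": 0.02,"turn": 0},{"grip": 1,"tx": 0.031,"ty": 0.003,"tz": 0.026,"turn": 0},{"grip": 1,"tx": 0.039,"ty": 0.004,"tz": 0.031,"turn": 0},{"grip": 1,"tx": 0.046,"ty": 0.0045,"tz": 0.036,"turn": 0},{"grip": 1,"tx": 0.048,"ty": 0.0045,"tz": 0.039,"turn": 0},{"grip": 1,"tx": 0.048,"ty": 0.0045,"tz": 0.043,"turn": 0},{"grip": 1,"tx": 0.048,"ty": 0.0045,"tz": 0.06,"turn": 0},{"grip": 1,"tx": 0.048,"ty": 0.0045,"tz": 0.12,"turn": 0},{"grip": 1,"tx": 0.048,"ty": 0.0045,"tz": 0.2,"turn": 0},{"grip": 1,"tx": 0.048,"ty": 0.0045,"tz": 0.2,"turn": 0}])

```text
clock: 8.2
position: [0.4954, 0.1619, 0.1432]
ee_rot: [-0.156, 3.133, 0.005]
force: [0.1, -0.1, -0.5]
width: 0.003
```

Request:
drive_tool(increments=[{"grip": 1,"tx": -0.041,"ty": -0.12,"tz": 0.02,"turn": -0.018},{"grip": 1,"tx": -0.041,"ty": -0.24,"tz": 0.02,"turn": -0.018},{"grip": 1,"tx": -0.041,"ty": -0.36,"tz": 0.02,"turn": -0.018},{"grip": 1,"tx": -0.041,"ty": -0.48,"tz": 0.02,"turn": -0.018},{"grip": 1,"tx": -0.041,"ty": -0.6,"tz": 0.02,"turn": -0.018},{"grip": 1,"tx": -0.041,"ty": -0.72,"tz": 0,"turn": -0.018},{"grip": 1,"tx": -0.041,"ty": -0.797,"tz": 0,"turn": -0.018},{"grip": 1,"tx": -0.041,"ty": -0.797,"tz": -0.05,"turn": -0.018},{"grip": 1,"tx": -0.041,"ty": -0.797,"tz": -0.1,"turn": -0.018},{"grip": 1,"tx": -0.041,"ty": -0.797,"tz": -0.1,"turn": -0.018},{"grip": 1,"tx": -0.041,"ty": -0.797,"tz": -0.1,"turn": -0.018},{"grip": 1,"tx": -0.041,"ty": -0.797,"tz": -0.1,"turn": -0.018}])

```text
clock: 9.4
position: [0.4796, -0.1568, 0.104]
ee_rot: [-0.127, 3.133, 0.004]
force: [-0.1, -0.7, 0.5]
width: 0.01
```

Run:
```python
from h import *
print(observe()['position'])
save('scene','s4.png',crop=(130,130,410,340),s=2.85)
```

```text
[ 0.47955815 -0.15676135  0.10399272]
```

View pics/s4.png

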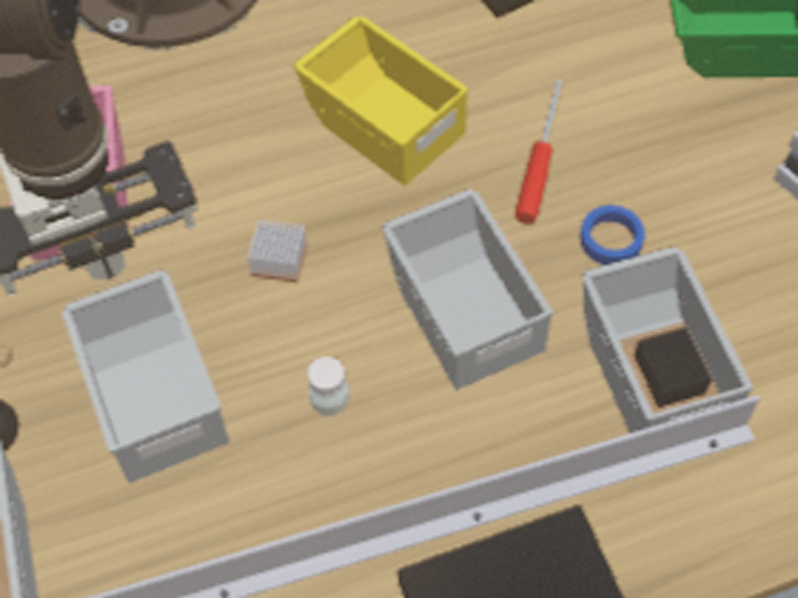

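The left bin is flat again at its old place. The shut fingertips at (108,270) are in front of the right bin's rim, (65,312)–(165,273). I'll press there now.

Request:
drive_tool(increments=[{"grip": 1,"tx": 0,"ty": 0,"tz": -0.04,"turn": 0},{"grip": 1,"tx": 0,"ty": 0,"tz": -0.06,"turn": 0},{"grip": 1,"tx": 0,"ty": 0,"tz": -0.07,"turn": 0},{"grip": 1,"tx": -0.001,"ty": 0,"tz": -0.074,"turn": 0},{"grip": 1,"tx": -0.003,"ty": 0,"tz": -0.076,"turn": 0},{"grip": 1,"tx": -0.003,"ty": 0,"tz": -0.076,"turn": 0}])

```text
clock: 10.05
position: [0.4781, -0.1567, 0.0742]
ee_rot: [-0.127, 3.133, 0.005]
force: [-2.4, 0.1, 5.1]
width: 0.003
```

Request:
drive_tool(increments=[{"grip": 1,"tx": -0.008,"ty": -0.0005,"tz": -0.004,"turn": 0},{"grip": 1,"tx": -0.016,"ty": -0.001,"tz": -0.01,"turn": 0},{"grip": 1,"tx": -0.023,"ty": -0.002,"tz": -0.0155,"turn": 0},{"grip": 1,"tx": -0.031,"ty": -0.0025,"tz": -0.022,"turn": 0},{"grip": 1,"tx": -0.039,"ty": -0.003,"tz": -0.029,"turn": 0},{"grip": 1,"tx": -0.047,"ty": -0.0035,"tz": -0.037,"turn": 0},{"grip": 1,"tx": -0.047,"ty": -0.0035,"tz": -0.037,"turn": 0}])

```text
clock: 10.75
position: [0.4578, -0.1583, 0.0589]
ee_rot: [-0.126, 3.136, 0.005]
force: [-3.3, -0.1, 5.7]
width: 0.008
```

Request:
drive_tool(increments=[{"grip": 1,"tx": -0.01,"ty": -0.001,"tz": -0.01,"turn": 0},{"grip": 1,"tx": -0.02,"ty": -0.0015,"tz": -0.02,"turn": 0},{"grip": 1,"tx": -0.028,"ty": -0.002,"tz": -0.032,"turn": 0},{"grip": 1,"tx": -0.035,"ty": -0.003,"tz": -0.045,"turn": 0},{"grip": 1,"tx": -0.04,"ty": -0.003,"tz": -0.057,"turn": 0},{"grip": 1,"tx": -0.044,"ty": -0.0035,"tz": -0.069,"turn": 0},{"grip": 1,"tx": -0.048,"ty": -0.004,"tz": -0.08,"turn": 0},{"grip": 1,"tx": -0.051,"ty": -0.004,"tz": -0.087,"turn": 0},{"grip": 1,"tx": -0.055,"ty": -0.0045,"tz": -0.095,"turn": 0},{"grip": 1,"tx": -0.058,"ty": -0.0045,"tz": -0.103,"turn": 0},{"grip": 1,"tx": -0.06,"ty": -0.005,"tz": -0.112,"turn": 0},{"grip": 1,"tx": -0.063,"ty": -0.005,"tz": -0.119,"turn": 0},{"grip": 1,"tx": -0.064,"ty": -0.005,"tz": -0.122,"turn": 0},{"grip": 1,"tx": -0.064,"ty": -0.005,"tz": -0.122,"turn": 0},{"grip": 1,"tx": -0.064,"ty": -0.005,"tz": -0.122,"turn": 0}])

```text
clock: 12.25
position: [0.4326, -0.1603, 0.0103]
ee_rot: [-0.126, 3.135, 0.005]
force: [-0.2, 0.9, 0.7]
width: 0.006
```

Run:
```python
from h import *
p=w2px('scene',(.51,-.155,.08));print(p);a,b=int(p[0])-37,int(p[1])-28
print(a,b);save('scene','s5.png',crop=(a,b,a+75,b+65),s=8)
o=observe();print(o['position'],o['force'])
```

```text
(np.float64(172.56851224777003), np.float64(237.93652135987202))
135 209
[ 0.43259586 -0.16029621  0.01027314] [0.8187236  0.09042537 0.99849127]
```

View pics/s5.png

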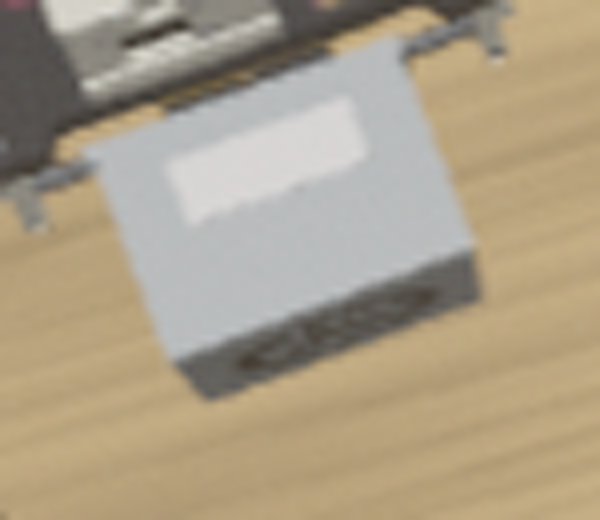

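The dark ring with the tick is visible on the right bin's underside, from about (240,360) to (440,295). The stamped bin is the right one, so I'll ease it back.

Request:
drive_tool(increments=[{"grip": 1,"tx": 0.001,"ty": 0,"tz": 0.006,"turn": 0},{"grip": 1,"tx": 0.002,"ty": 0,"tz": 0.012,"turn": 0},{"grip": 1,"tx": 0.004,"ty": 0,"tz": 0.02,"turn": 0},{"grip": 1,"tx": 0.007,"ty": 0.001,"tz": 0.028,"turn": 0},{"grip": 1,"tx": 0.011,"ty": 0.001,"tz": 0.036,"turn": 0},{"grip": 1,"tx": 0.014,"ty": 0.001,"tz": 0.043,"turn": 0},{"grip": 1,"tx": 0.018,"ty": 0.001,"tz": 0.054,"turn": 0},{"grip": 1,"tx": 0.022,"ty": 0.002,"tz": 0.066,"turn": 0},{"grip": 1,"tx": 0.027,"ty": 0.002,"tz": 0.078,"turn": 0},{"grip": 1,"tx": 0.034,"ty": 0.003,"tz": 0.091,"turn": 0},{"grip": 1,"tx": 0.042,"ty": 0.003,"tz": 0.103,"turn": 0},{"grip": 1,"tx": 0.052,"ty": 0.004,"tz": 0.113,"turn": 0},{"grip": 1,"tx": 0.062,"ty": 0.005,"tz": 0.122,"turn": 0},{"grip": 1,"tx": 0.062,"ty": 0.005,"tz": 0.122,"turn": 0}])

```text
clock: 13.7
position: [0.4575, -0.1583, 0.0596]
ee_rot: [-0.126, 3.135, 0.005]
force: [-2.9, -0.5, 4.5]
width: 0.006
```

Request:
drive_tool(increments=[{"grip": 1,"tx": 0.008,"ty": 0.001,"tz": 0.007,"turn": 0},{"grip": 1,"tx": 0.015,"ty": 0.001,"tz": 0.014,"turn": 0},{"grip": 1,"tx": 0.023,"ty": 0.002,"tz": 0.02,"turn": 0},{"grip": 1,"tx": 0.031,"ty": 0.0025,"tz": 0.026,"turn": 0},{"grip": 1,"tx": 0.039,"ty": 0.003,"tz": 0.031,"turn": 0},{"grip": 1,"tx": 0.046,"ty": 0.0035,"tz": 0.036,"turn": 0},{"grip": 1,"tx": 0.048,"ty": 0.0035,"tz": 0.039,"turn": 0},{"grip": 1,"tx": 0.048,"ty": 0.0035,"tz": 0.043,"turn": 0},{"grip": 1,"tx": 0.048,"ty": 0.0035,"tz": 0.06,"turn": 0},{"grip": 1,"tx": 0.048,"ty": 0.0035,"tz": 0.1,"turn": 0},{"grip": 1,"tx": 0.048,"ty": 0.0035,"tz": 0.1,"turn": 0}])

```text
clock: 14.8
position: [0.4776, -0.1573, 0.1012]
ee_rot: [-0.126, 3.133, 0.004]
force: [-0.1, -0.7, 0.1]
width: 0.002
```

Request:
drive_tool(increments=[{"grip": 1,"tx": -0.085,"ty": -0.007,"tz": 0,"turn": 0},{"grip": 0,"tx": -0.085,"ty": -0.007,"tz": 0,"turn": 0},{"grip": 0,"tx": -0.085,"ty": -0.007,"tz": -0.06,"turn": 0},{"grip": 0,"tx": -0.085,"ty": -0.007,"tz": -0.13,"turn": 0},{"grip": 0,"tx": -0.085,"ty": -0.007,"tz": -0.13,"turn": 0},{"grip": 0,"tx": -0.085,"ty": -0.007,"tz": -0.13,"turn": 0},{"grip": 0,"tx": -0.085,"ty": -0.007,"tz": -0.13,"turn": 0}])

```text
clock: 15.5
position: [0.4442, -0.1603, 0.05]
ee_rot: [-0.125, 3.132, 0.004]
force: [0.1, -0.6, 0.4]
width: 0.469
```

Run:
```python
from h import *
print(observe()['position'],observe()['width'])
save('top','t2.png',crop=(190,130,470,340),s=2.85)
f=lambda u,v,z:px2w('top',190+u/2.85,130+v/2.85,z).round(4)
print('sent backs',f(20,30,.075),f(122,33,.075),f(682,42,.075),f(785,44,.075))
```

```text
[ 0.44420993 -0.16034544  0.05004464] 0.46945175011239004
sent backs [0.7894 0.3723 0.075 ] [0.7836 0.2686 0.075 ] [ 0.7596 -0.3007  0.075 ] [ 0.7548 -0.4054  0.075 ]
```

View pics/t2.png

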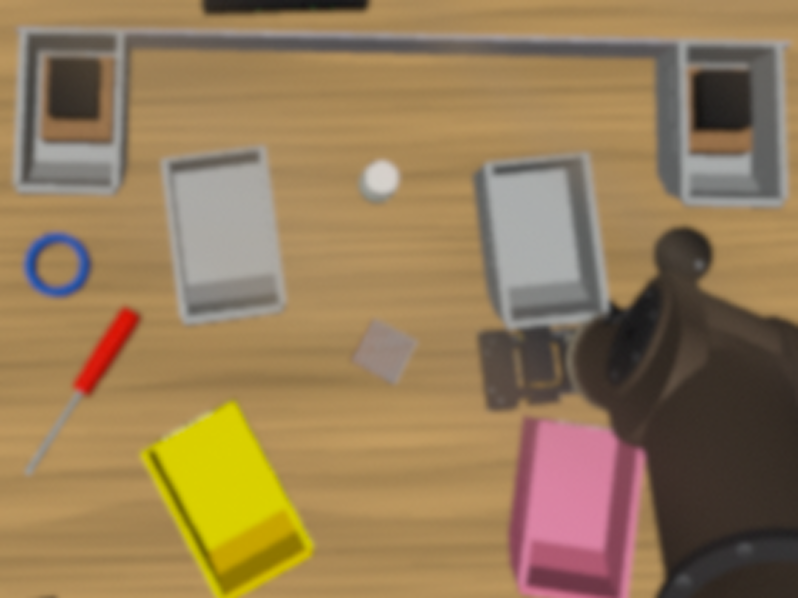

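Both bins stand at their original places, with the stamped bin's rim at (505–608, 318–328) and the open hand at (530,365) in front of it. I'll push ahead and turn to the rail's skew of about -0.043 rad.

Request:
drive_tool(increments=[{"grip": 0,"tx": 0.03,"ty": 0.002,"tz": 0,"turn": 0},{"grip": 0,"tx": 0.05,"ty": 0.004,"tz": 0,"turn": 0},{"grip": 0,"tx": 0.065,"ty": 0.005,"tz": 0,"turn": 0},{"grip": 0,"tx": 0.08,"ty": 0.005,"tz": 0,"turn": -0.01},{"grip": 0,"tx": 0.1,"ty": 0.005,"tz": 0,"turn": -0.02},{"grip": 0,"tx": 0.12,"ty": 0.005,"tz": 0,"turn": -0.03},{"grip": 0,"tx": 0.14,"ty": 0.005,"tz": 0,"turn": -0.04},{"grip": 0,"tx": 0.16,"ty": 0.005,"tz": 0,"turn": -0.055},{"grip": 0,"tx": 0.18,"ty": 0.005,"tz": 0,"turn": -0.07},{"grip": 0,"tx": 0.2,"ty": 0.004,"tz": 0,"turn": -0.085},{"grip": 0,"tx": 0.22,"ty": 0.003,"tz": 0,"turn": -0.1},{"grip": 0,"tx": 0.24,"ty": 0.002,"tz": 0,"turn": -0.1175},{"grip": 0,"tx": 0.26,"ty": 0.001,"tz": 0,"turn": -0.1175},{"grip": 0,"tx": 0.275,"ty": 0,"tz": 0,"turn": -0.1175},{"grip": 0,"tx": 0.275,"ty": 0,"tz": 0,"turn": -0.1175}])

```text
clock: 17.05
position: [0.5555, -0.1604, 0.0502]
ee_rot: [0.067, 3.132, 0.002]
force: [0.0, 0.0, -0.7]
width: 0.5
```

Run:
```python
from h import *
o=observe();print(o['position'],o['ee_rot'],o['force'])
save('top','t3.png',crop=(300,120,480,255),s=4.4)
```

```text
[ 0.55549476 -0.16039603  0.05021254] [6.65790044e-02 3.13200146e+00 2.46731999e-03] [ 0.03931797  0.02753044 -0.73722628]
```

View pics/t3.png

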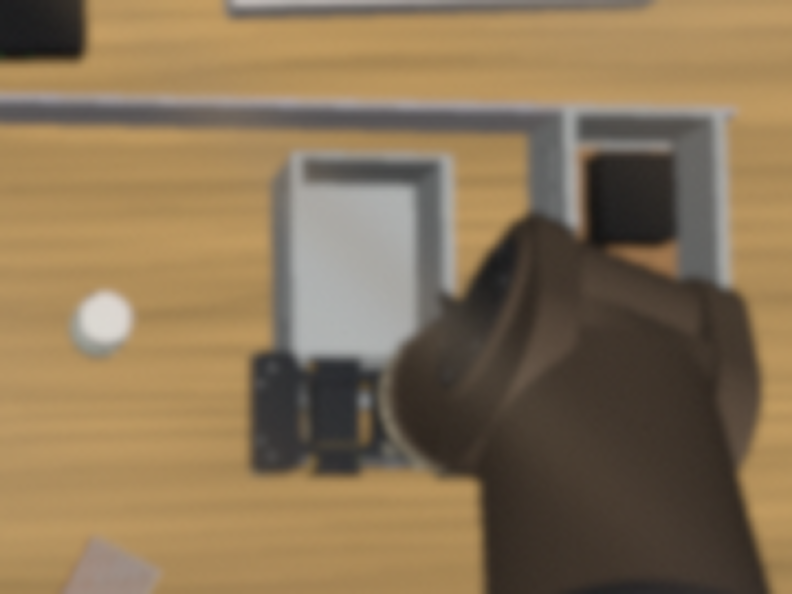

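The bin now stands nearly square to the rail, its back edge at row 154 and the rail line at about row 108, which leaves roughly 29 mm.

Request:
drive_tool(increments=[{"grip": 0,"tx": 0.015,"ty": -0.0005,"tz": 0,"turn": 0},{"grip": 0,"tx": 0.03,"ty": -0.001,"tz": 0,"turn": 0},{"grip": 0,"tx": 0.045,"ty": -0.002,"tz": 0,"turn": 0},{"grip": 0,"tx": 0.055,"ty": -0.0025,"tz": 0,"turn": 0},{"grip": 0,"tx": 0.0625,"ty": -0.003,"tz": 0,"turn": 0},{"grip": 0,"tx": 0.0625,"ty": -0.003,"tz": 0,"turn": 0}])

```text
clock: 17.7
position: [0.5804, -0.1617, 0.0502]
ee_rot: [0.067, 3.132, 0.002]
force: [0.1, -0.5, 0.6]
width: 0.501
```

Request:
drive_tool(increments=[{"grip": 0,"tx": 0.003,"ty": 0,"tz": 0,"turn": 0},{"grip": 0,"tx": 0.006,"ty": 0,"tz": 0,"turn": 0},{"grip": 0,"tx": 0.009,"ty": 0,"tz": 0,"turn": 0}])

```text
clock: 18.0
position: [0.5839, -0.1617, 0.0501]
ee_rot: [0.067, 3.132, 0.002]
force: [-1.2, 0.3, -0.3]
width: 0.498
```

Request:
drive_tool(increments=[{"grip": 0,"tx": 0.003,"ty": 0,"tz": 0,"turn": 0},{"grip": 0,"tx": 0.006,"ty": 0,"tz": 0,"turn": 0},{"grip": 0,"tx": 0.006,"ty": 0,"tz": 0,"turn": 0}])

```text
clock: 18.3
position: [0.5866, -0.1617, 0.0502]
ee_rot: [0.067, 3.132, 0.002]
force: [-0.1, -0.6, -0.3]
width: 0.499
```

Request:
drive_tool(increments=[{"grip": 0,"tx": 0.003,"ty": 0,"tz": 0,"turn": 0},{"grip": 0,"tx": 0.005,"ty": 0,"tz": 0,"turn": 0},{"grip": 0,"tx": 0.005,"ty": 0,"tz": 0,"turn": 0}])

```text
clock: 18.6
position: [0.5888, -0.1616, 0.0502]
ee_rot: [0.067, 3.132, 0.002]
force: [-0.5, -0.1, 0.1]
width: 0.506
```

Request:
drive_tool(increments=[{"grip": 0,"tx": 0.003,"ty": 0,"tz": 0,"turn": 0},{"grip": 0,"tx": 0.006,"ty": 0,"tz": 0,"turn": 0}])

```text
clock: 18.8
position: [0.5912, -0.1616, 0.0502]
ee_rot: [0.067, 3.132, 0.002]
force: [-1.6, 0.1, -0.4]
width: 0.501
```

Request:
drive_tool(increments=[{"grip": 0,"tx": 0.003,"ty": 0,"tz": 0,"turn": 0},{"grip": 0,"tx": 0.005,"ty": 0,"tz": 0,"turn": 0}])

```text
clock: 19.0
position: [0.5917, -0.1616, 0.05]
ee_rot: [0.067, 3.135, 0.003]
force: [-8.1, 1.3, 6.4]
width: 0.503
```

Run:
```python
from h import *
o=observe();print(o['position'],o['force'])
save('top','t4.png',crop=(300,120,480,255),s=4.4)
```

```text
[ 0.59173445 -0.16155557  0.05001293] [-8.07728192  1.27862008  6.44791734]
```

View pics/t4.png

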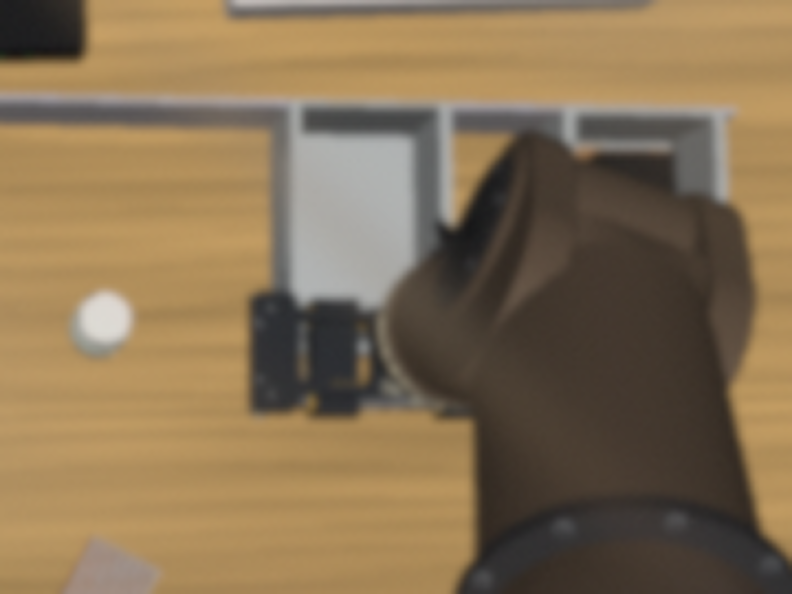

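The wrist feels 8 N as the back meets the rail, and the back edge at rows 105–110 lies on the rail line. I'll back off straight and withdraw.

Request:
drive_tool(increments=[{"grip": 0,"tx": -0.005,"ty": 0,"tz": 0,"turn": 0},{"grip": 0,"tx": -0.02,"ty": 0,"tz": 0,"turn": 0},{"grip": 0,"tx": -0.06,"ty": 0.002,"tz": 0,"turn": 0},{"grip": 0,"tx": -0.15,"ty": 0.005,"tz": 0,"turn": 0},{"grip": 0,"tx": -0.2,"ty": 0.005,"tz": 0.05,"turn": 0},{"grip": 0,"tx": -0.25,"ty": 0.005,"tz": 0.2,"turn": 0},{"grip": 0,"tx": -0.35,"ty": 0.005,"tz": 0.35,"turn": 0},{"grip": 0,"tx": -0.45,"ty": -0.1,"tz": 0.45,"turn": 0},{"grip": 0,"tx": -0.5,"ty": -0.2,"tz": 0.45,"turn": 0},{"grip": 0,"tx": -0.5,"ty": -0.3,"tz": 0.45,"turn": 0},{"grip": 0,"tx": -0.5,"ty": -0.4,"tz": 0.45,"turn": 0},{"grip": 0,"tx": -0.5,"ty": -0.4,"tz": 0.45,"turn": 0}])

```text
clock: 20.25
position: [0.39, -0.3275, 0.2315]
ee_rot: [0.078, 3.132, -0.003]
force: [-0.2, 0.1, -0.1]
width: 0.505
```

Run:
```python
from h import *
o=observe();print(o['position'],o['force'])
save('top','t5.png',crop=(190,120,470,330),s=2.85)
```

```text
[ 0.38996329 -0.32750745  0.2314946 ] [-0.18837811  0.10279078 -0.05958854]
```

View pics/t5.png

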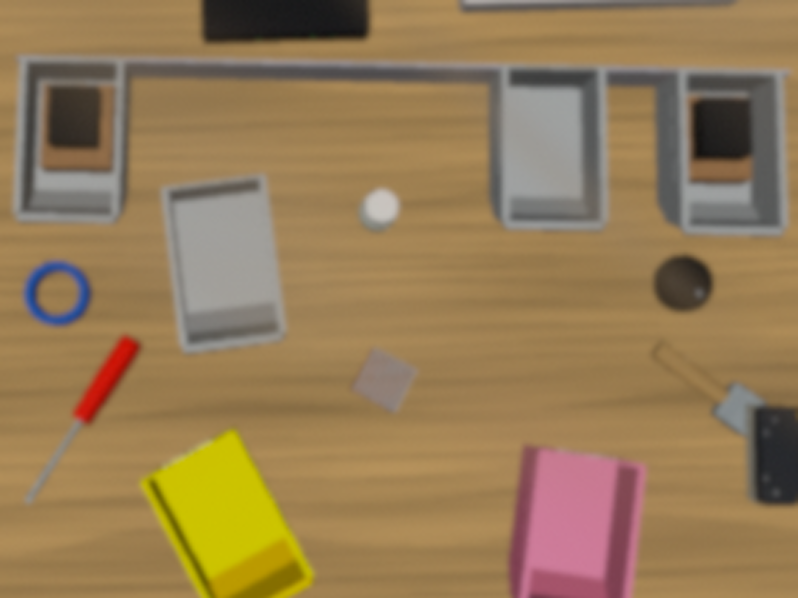

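The last picture shows the stamped bin's back on the rail line at (503–605, 70). Its front edge at rows 225–228 is level with the line of the two sent bins, and nothing else has moved. I'm handing in.

```bash
python3 -c "
from cell import *
print(sign_off())"
```

```text
the job is handed in; nothing more can be done
None
```

The stamped bin was the one on the robot's right. It now stands with its back against the stop rail, and the job was handed in at about 20 s; sign-off gives no verdict.

- **Left bin:** I tipped it fully and held it. Its underside was bare and evenly grey, and I eased it back onto its base.
- **Right bin:** I tipped it fully and held it. The ring and tick were visible underneath, and I eased it back down. I then pushed it by its front rim with the fingers half open, turning it about 0.12 rad to match the rail's skew, until the wrist felt 8 N.
- **Last top picture:** The stamped bin's back lies on the rail line. Its front edge is within about 3 mm of the line of the two sent bins and within about 0.01 rad of square. The left bin and the bystanders look unmoved, though the hand covers part of the brush. The arm is clear.

The force was above the 3–10 N guide twice, both times on the left bin: 16 N at first contact and about 15 N at the tipping stop. The two cameras differed by about 7 mm on where the left bin's rim was, and contact settled it. No check failed.

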